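# Switch on the microscope's lamp supply and shut its cover

### The arm

A 6-joint arm with a two-finger parallel gripper is mounted at the origin on the work surface. World frame = base frame: x ahead of the robot, y to its left, z up, the work surface at z = 0. Lengths are in m, angles in rad, forces in N, time in s.
With the tool pointing down it reaches from about 0.275 to 0.85 m from the base axis. Payload 19 kg.
Tool frame: the origin (TCP) lies midway between the tips of the shut fingers; the grasp point (between the pads) lies behind it (arm.tcp_to_grasp is the z of the grasp point in the tool frame, in m); z points along the fingers, y is the line along which they close (so a half turn about z gives the same grasp; the last joint's range is limited). The gripper opens to 85 mm and grips with 20 to 120 N. Pads are 22 mm wide; open, the fingers measure 114 mm over their backs; the gripper's body (76 mm by 85 mm) begins 54 mm behind the grasp point. The pads swing forward as they close: fully open they stand 13 mm farther back than shut.
Start: joints at [1.034, 0.15, 1.437, -0, 1.554, -0.134], TCP at [0.225, 0.529, 0.205] pointing down, gripper open.
Joint ranges: [-2.8, 2.8], [-0.68, 2.1], [0.12, 2.68], [-1.39, 4.53], [0.16, 2.79], [-2.81, 2.81]. Speed limits (rad/s): [1.89, 1.89, 2.22, 3.01, 3.01, 3.01].

### API

Orientations are given as a rotation vector (axis times angle).
In Python, from bench import arm gives the robot as it stands.
- The arm moves only by the shell command python3 -m pendant 'ROWS'. ROWS is JSON, a list of rows, each an object of numbers: "grip": the opening, from 0 (shut) to 1 (fully open); "x", "y", "z": the shift along the tool's x, y, z in mm; "wx", "wy", "wz": the turn, a rotation vector about the tool's x, y, z in rad. A call has exactly 5 rows; each row shifts and turns the commanded pose from where the row before left it, along the tool's axes as they then stand; what a row does not reach is not made up. A row lasts 1/12 s, in which the tool goes at most 41.7 mm and 7.16 degrees, less where a joint would pass 70% of its speed; a pose out of reach is approached as far as the arm can. A call is refused whole if a number of a shift passes 41.7 or a number of a turn 0.125, either way. A call with a gripper value outside its range is refused whole. The fingers move at their own pace and stop on an object; the grip force is fixed at half the most. Time passes only in rows, so rows that do not move let the fingers close, or fill a call up. It gives the time, the measured TCP pose, the force, the opening and the grip force at its end, in the units of the state.
- arm.read_state(): the state, without advancing time (a new reading comes with each control period).
- arm.read_camera(name): name is "scene" or "top" or "wrist"; returns a dict with "img" (400x640x3 uint8, red, green, blue), "depth" (400x640 float32, m along the optical axis (not along the pixel's ray), 0 where there is no reading), "fovy" (degrees; the focal length in pixels is half the picture's height over the tangent of half this angle, whatever the lens; pixels are square), "cx", "cy" (the principal point, pixels), "extrinsics" (4x4, takes a point from world to camera coordinates); the wrist camera has in their place "mount" (4x4, takes a point from camera to tool coordinates, whose origin is the TCP and whose axes are the flange's). Camera axes: x right, y up, looking along -z (the intrinsics and any distortion apply to the point x, -y, -z); pixel columns grow to the right and rows downward; lengths in m; the calibration is good to about 2 mm. A picture is of the moment at which its call begins: read the wrist's pose just before it.
- arm.job_done(): hands the job in; it is judged then, once.
The state is a dict: "clock": time; "joint_positions": joint angles; "joint_velocities": joint speeds; "effort": joint torques, N m; "tcp_pos": TCP position; "tcp_rot": TCP orientation; "ft_force": force on the tool from outside, world axes, zero at the start; "moment": the same for the moment, N m; "opening": opening from 0.0 (shut) to 1.0 (fully open); "grip_force": force on a finger pad.
Only numpy, scipy, OpenCV 4.12 (cv2) and the standard library are available. Lean on these libraries where they do the work, as an engineer would, in place of code of your own. Each camera call takes 0.05 s, during which the arm holds its last target. There are 200 camera calls.

### The job

Turn the black rotary handle of the lamp supply clockwise from off to standby, so that its nose points at the two pips in the middle, and let go of it completely there for about a second. Then take hold of it again and turn it on to run, against its end stop at the three pips, and fold the framed clear cover fully down over the switch. Leave the jar, the dishes and the slide box where they are.

Things in the scene. Friction and masses are not known exactly. Their poses are not given: they have to be found in the camera images.
- supply: White lamp supply, fixed, 190 (x) by 240 (y) by 112 mm high; origin at the centre of its underside, x from its open front to its hinge side, z up. On top a switch well: floor 50 mm above the bench, open at the front, 12 mm walls at the sides and back. Handle axis at x = -10 mm, 93 mm from the back wall, 108 mm from the side walls. Floor pips mark positions: one off, two standby, three run.
- handle (a joint): Rotary handle turning about a vertical axis, held by friction where it is left: 0 = off, an end stop (its nose points 75 degrees to the left of the supply's +x), 1.309 = standby (nose along the supply's +x), 2.618 = run, the end stop (nose 75 degrees to the right). Grows clockwise seen from above. About 0.1 N m turns it; it may start up to 0.15 rad from the off stop.
- handle_grip (a point): On the handle's vertical axis, 86 mm above the bench, where to hold it; its x axis points to the nose. The handle is a black bar 18 mm wide, from 60 to 94 mm above the bench, on a round foot of 30 mm radius, 10 mm high. It reaches 35 mm behind the axis and 65 mm ahead (nose; last 15 mm only 9 mm wide), with a thin white line on top of the nose.
- handle_nose (a point): Tip of the handle's nose, 65 mm from the axis, 86 mm above the bench.
- cover (a joint): Angle of the cover: 0 = shut flat on the walls of the well, 1.57 = standing upright at the back, up to 2.0 leaning away. It is stiff and stays where it is left; about 3 N at its edge moves it.
- cover_edge (a point): Middle of the free edge of the cover, 4 mm above its underside. The cover is a clear pane in an aluminium frame, 190 mm from hinge to free edge, 240 mm wide, 6 mm thick (8 mm at the free edge); the frame strip along the free edge is 20 mm wide.
- cover_hinge (a point): Middle of the cover's hinge axis, at the underside of the cover, 112 mm above the bench, 92 mm to the +x side of the supply's origin; the axis runs along the supply's y.
- jar: Bystander: amber jar, 64 mm across, 95 mm high, origin at the centre of its underside.
- dishes: Bystander: pair of stacked glass dishes, 90 mm across, 38 mm high, origin at the centre of the underside.
- slidebox: Bystander: wooden slide box 170 by 85 by 50 mm, origin at the centre of its underside.

How it is judged:
On the way, in this order (a step that is already met when the one before it is completed fails the run):
1. the handle rests in standby with the gripper off it (value of joint handle between 1.159 and 1.459 rad and contact force between handle and the fingers below 0.1 N and contact force between handle and the arm below 0.1 N), for 0.5 s.
2. the handle is at run (value of joint handle above 2.5 rad), for 0.2 s.
At the end, for the whole second after the job is handed in: The handle stands at run (over 2.5 rad, nose to the right), the cover is shut (within 0.04 rad, 8 mm at its edge) and both are at rest (value of joint handle above 2.5 rad and value of joint cover below 0.04 rad and velocity of joint handle between -0.1 and 0.1 rad/s and velocity of joint cover between -0.1 and 0.1 rad/s); the robot touches nothing.
It fails at once if moving the jar by over 20 mm (distance of jar from where it was at the start of the episode above 0.02 m).
It fails at once if moving the dishes by over 20 mm (distance of dishes from where it was at the start of the episode above 0.02 m).
It fails at once if moving the slide box by over 20 mm (distance of slidebox from where it was at the start of the episode above 0.02 m).
It also fails if it takes over 64 s, if anything falls off the work surface, if the arm or the gripper's body presses on something with over 40 N, if the wrist force passes 120 N, or if a joint passes its speed limit or range.

## Working session

There is one attempt and no reset: what is moved stays moved. The work goes in short steps, Python scripts to look and compute and a shell command to move; the robot and the scene stay as the last step left them, time stands still between calls to the robot, and variables do not carry over. Pictures are saved under pics/ and viewed, at most 10 in all, crops included, and the job is handed in when it is done.

```bash
ls; mkdir -p pics
python3 - <<'E'
from bench import arm
import cv2,numpy as np
print(arm.read_state()); print(arm.tcp_to_grasp)
for n in("scene","top"):
    c=arm.read_camera(n); np.savez(n+".npz",**{k:v for k,v in c.items()})
    print(n,c["fovy"],c["cx"],c["cy"],c["extrinsics"].tolist(),[k for k in c])
    cv2.imwrite(f"pics/{n}.png",c["img"][:,:,::-1])
E
```

```text
pics
{'clock': 0.0, 'joint_positions': array([ 1.03397947e+00,  1.50958847e-01,  1.43804767e+00, -1.96630411e-05,
        1.55379085e+00, -1.34009416e-01]), 'joint_velocities': array([ 0.0005639 ,  0.00020671, -0.00129999, -0.00058011, -0.00047051,
       -0.00048135]), 'effort': array([ 1.05273037e-03, -7.13084650e+01, -5.70845211e+01,  8.52748553e-05,
        9.20113380e-03, -3.01016871e-05]), 'tcp_pos': array([0.22528348, 0.52871874, 0.20428266]), 'tcp_rot': array([-6.28383259e-01, -3.07772008e+00,  1.79685794e-03]), 'ft_force': array([ 0.13514345, -0.70285755,  0.16750954]), 'moment': array([0.0200285 , 0.01067242, 0.0602624 ]), 'grip_force': 0.0, 'opening': 0.9974901912695187}
-0.0187
scene 46.31625498547116 318.4479160499167 195.51599778796847 [[-0.9335116076631421, -0.358305948829709, 0.01315010993937052, 0.5049848802323696], [0.2954434876849499, -0.7479174293078946, 0.5944179207611623, -0.235228517351864], [-0.20314828067874088, 0.558781143177463, 0.8040487610130117, -1.0147237447735884], [0.0, 0.0, 0.0, 1.0]] ['img', 'depth', 'fovy', 'cx', 'cy', 'extrinsics']
top 53.982400827320184 322.80723933819496 203.2886793698762 [[-0.015491448521024026, -0.9997494928552184, 0.016154459398391944, -0.02925549061587972], [0.9945268479324426, -0.013736915036639484, 0.10357434965683524, -0.5436612953922565], [-0.10332649110601154, 0.017670560291342747, 0.9944905165634859, -1.165516629303605], [0.0, 0.0, 0.0, 1.0]] ['img', 'depth', 'fovy', 'cx', 'cy', 'extrinsics']
```

View pics/top.png

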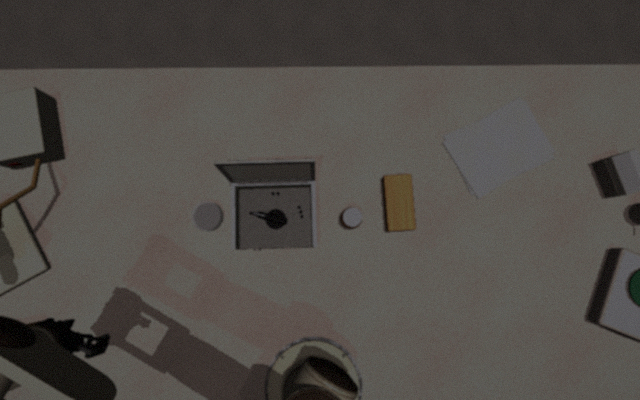

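View pics/scene.png

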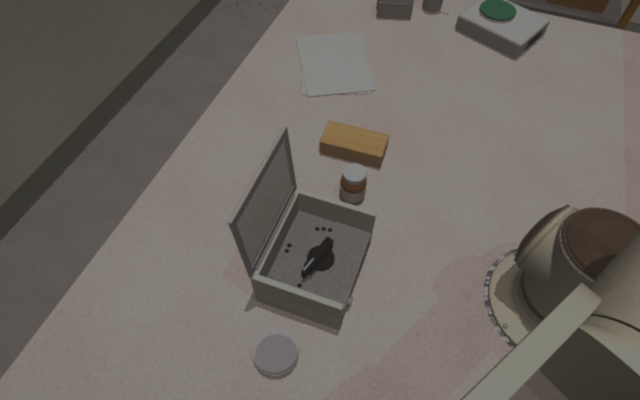

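The top view shows the supply with its well at about (235–315, 184–249) and the cover standing at the back at row 160–184. The handle axis is near (277,219) with the nose pointing left at (252,213), which is off. The dishes are at (208,216), the jar at (351,217) and the slide box at (399,203). The scene view agrees, with the handle near (319,258). Next I'll measure in both views.

```bash
cat > h.py <<'E'
import numpy as np
def cloud(c):
    d=c["depth"];f=200/np.tan(np.radians(float(c["fovy"]))/2)
    v,u=np.mgrid[:400,:640]
    p=np.stack([(u-c["cx"])/f*d,-(v-c["cy"])/f*d,-d],-1)
    E=np.array(c["extrinsics"]);return (p-E[:3,3])@E[:3,:3]
E
python3 - <<'E'
from h import *
import cv2
for n in("top","scene"):
    c=np.load(n+".npz");P=cloud(c);ok=c["depth"]>0
    x,y,z=P[...,0],P[...,1],P[...,2];g=c["img"].astype(int).max(-1)
    roi=ok&(x>.3)&(x<.75)&(abs(y-.08)<.3)
    print(n,"bench z",np.median(z[roi&(z<.02)]))
    w=roi&(z>.106)&(z<.118)&(x<.62); 
    lab=cv2.connectedComponents(w.astype(np.uint8))
    k=np.argmax(np.bincount(lab[1][w])); w=lab[1]==k
    q=P[w][:,:2].astype(np.float32); print("wall",len(q),q.min(0),q.max(0),cv2.minAreaRect(q),np.median(z[w]))
    b=roi&(z>.055)&(z<.105)&(g<40)&(x>.38)&(x<.58)
    q=P[b]; t=q[q[:,2]>.082]; print("black",len(q),len(t),t.mean(0),np.percentile(t[:,2],[5,50,95]),cv2.minAreaRect(t[:,:2].astype(np.float32)))
    fo=q[q[:,2]<.08];print("foot",fo.mean(0),cv2.minEnclosingCircle(fo[:,:2].astype(np.float32)))
    cv=roi&(z>.13); q=P[cv]; print("cover",len(q),q.min(0),q.max(0))
    for a in np.arange(.13,.34,.03):
        s=q[abs(q[:,2]-a)<.01]
        if len(s):print(" z%.2f x %s y %s"%(a,np.percentile(s[:,0],[5,50,95]).round(3),np.percentile(s[:,1],[1,99]).round(3)))
    for nm,lo,hi in(("lowobjs",.012,.06),("jar",.07,.105)):
        m=(roi&(z>lo)&(z<hi)).astype(np.uint8);N,_,st,_=r=cv2.connectedComponentsWithStats(m)
        for i in range(1,N):
            if st[i,4]>60:
                s=P[r[1]==i];print(nm,st[i,4],s.min(0).round(3),s.max(0).round(3))
E
```

```text
top bench z -0.0013197187535913132
wall 866 [ 0.40993503 -0.01546343] [0.60106206 0.22720398] ((0.5061544179916382, 0.10514888167381287), (0.18785817921161652, 0.24044863879680634), 1.2186546325683594) 0.11097063166274411
black 556 237 [0.49769787 0.13586921 0.09143113] [0.08585781 0.09169279 0.09571344] ((0.49826428294181824, 0.1421222686767578), (0.1637987196445465, 0.1438598930835724), 0.7869835495948792)
foot [0.49465784 0.12480122 0.06272719] ((0.4978533387184143, 0.05991474166512489), 0.17446275055408478)
cover 1964 [ 0.59763219 -0.01313839  0.13001259] [0.62243541 0.22649426 0.30497758]
 z0.13 x [0.598 0.601 0.603] y [-0.009  0.222]
 z0.16 x [0.601 0.603 0.605] y [-0.01   0.223]
 z0.19 x [0.604 0.606 0.608] y [-0.01   0.224]
 z0.22 x [0.606 0.608 0.61 ] y [-0.01   0.224]
 z0.25 x [0.608 0.611 0.613] y [-0.01   0.223]
 z0.28 x [0.611 0.613 0.615] y [-0.011  0.225]
 z0.31 x [0.613 0.617 0.621] y [-0.013  0.224]
lowobjs 4179 [ 0.405 -0.003  0.026] [0.591 0.215 0.06 ]
lowobjs 752 [0.467 0.271 0.012] [0.555 0.359 0.044]
jar 307 [0.41 0.   0.07] [0.591 0.215 0.105]
jar 312 [ 0.468 -
[... 684 characters left out ...]
9]
 z0.13 x [0.599 0.602 0.604] y [-0.011  0.227]
 z0.16 x [0.602 0.604 0.606] y [-0.01   0.227]
 z0.19 x [0.604 0.606 0.608] y [-0.01   0.227]
 z0.22 x [0.606 0.609 0.611] y [-0.009  0.227]
 z0.25 x [0.609 0.611 0.613] y [-0.011  0.227]
 z0.28 x [0.611 0.613 0.615] y [-0.01   0.228]
 z0.31 x [0.614 0.617 0.621] y [-0.01   0.226]
lowobjs 302 [ 0.464 -0.121  0.012] [ 0.528 -0.084  0.06 ]
lowobjs 6823 [ 0.405 -0.01   0.012] [0.601 0.228 0.06 ]
lowobjs 1807 [0.466 0.271 0.012] [0.556 0.362 0.043]
jar 482 [ 0.468 -0.146  0.07 ] [ 0.525 -0.089  0.1  ]
jar 1066 [ 0.413 -0.014  0.07 ] [0.593 0.207 0.105]
jar 476 [0.48  0.071 0.07 ] [0.517 0.171 0.098]
jar 656 [0.41  0.213 0.07 ] [0.6   0.228 0.105]
```

```bash
cat >> h.py <<'E'
from scipy.spatial.transform import Rotation as Ro
def delta(arm,p,az=None):
    s=arm.read_state();R=Ro.from_rotvec(s["tcp_rot"]).as_matrix()
    print("t%.2f tcp %s x-az %.1f open %.2f q6 %.2f F %s"%(s["clock"],s["tcp_pos"].round(4),np.degrees(np.arctan2(R[1,0],R[0,0])),s["opening"],s["joint_positions"][5],s["ft_force"].round(1)))
    print("toolz",R[:,2].round(3))
    print("delta now mm",(R.T@(np.array(p)-s["tcp_pos"])*1e3).round(1))
    if az is not None:
        a=np.radians(az);T=np.array([[np.cos(a),np.sin(a),0],[np.sin(a),-np.cos(a),0],[0,0,-1]]).T
        T=np.array([[np.cos(a),np.sin(a),0],[np.sin(a),-np.cos(a),0],[0,0,-1]])
        print("rotvec tool",Ro.from_matrix(R.T@T).as_rotvec().round(3),"delta in that frame",(T.T@(np.array(p)-s["tcp_pos"])*1e3).round(1))
E
python3 - <<'E'
from h import *
import cv2
from bench import arm
for n in("top","scene"):
    c=np.load(n+".npz");P=cloud(c)
    z=P[...,2];g=c["img"].astype(int).max(-1)
    b=(abs(P[...,0]-.497)<.06)&(abs(P[...,1]-.11)<.08)&(z>.088)&(z<.1)
    q=P[b][:,:2].astype(np.float32);print(n,len(q),cv2.minAreaRect(q),cv2.fitLine(q,cv2.DIST_L2,0,.01,.01).ravel(),q[:,1].min(),q[:,1].max(),np.median(z[b]))
delta(arm,[.497,.105,.205],255)
E
```

```text
top 190 ((0.4997880160808563, 0.11889338493347168), (0.0977824330329895, 0.017528077587485313), 75.08238220214844) [0.251666   0.96781415 0.49859366 0.1146394 ] 0.070112824 0.16713633 0.0927458390410224
scene 338 ((0.5006731748580933, 0.11977850645780563), (0.0988776907324791, 0.01911092735826969), 75.23819732666016) [0.25920376 0.96582264 0.4992321  0.11792254] 0.071352825 0.16765352 0.09297246364228699
t0.10 tcp [0.2253 0.5288 0.2044] x-az 156.9 open 1.00 q6 -0.13 F [-0.2  0.2 -0. ]
toolz [-0.001 -0.001 -1.   ]
delta now mm [-4.161e+02 -2.834e+02 -4.000e-01]
rotvec tool [-1.000e-03 -1.000e-03 -1.712e+00] delta in that frame [ 339.  -372.2   -0.6]
```

```bash
for i in 1 2 3; do python3 -m pendant '[{"grip":1,"wz":-0.12},{"grip":1,"wz":-0.12},{"grip":1,"wz":-0.12},{"grip":1,"wz":-0.12},{"grip":1,"wz":-0.1}]'; done
```

```text
invalid input
invalid input
invalid input
```

```bash
python3 -m pendant '[{"grip":1,"x":0,"y":0,"z":0,"wx":0,"wy":0,"wz":-0.12},{"grip":1,"x":0,"y":0,"z":0,"wx":0,"wy":0,"wz":-0.12},{"grip":1,"x":0,"y":0,"z":0,"wx":0,"wy":0,"wz":-0.12},{"grip":1,"x":0,"y":0,"z":0,"wx":0,"wy":0,"wz":-0.12},{"grip":1,"x":0,"y":0,"z":0,"wx":0,"wy":0,"wz":-0.12}]'
```

```text
clock: 0.52
tcp_pos: [0.2253, 0.5288, 0.2045]
tcp_rot: [0.319, -3.125, 0.001]
ft_force: [-0.5, -0.8, -0.1]
opening: 1.002
grip_force: 0.0
```

```bash
R='x'; 
python3 -m pendant '[{"grip":1,"x":0,"y":0,"z":0,"wx":0,"wy":0,"wz":-0.111},{"grip":1,"x":0,"y":0,"z":0,"wx":0,"wy":0,"wz":-0.111},{"grip":1,"x":0,"y":0,"z":0,"wx":0,"wy":0,"wz":-0.111},{"grip":1,"x":0,"y":0,"z":0,"wx":0,"wy":0,"wz":-0.111},{"grip":1,"x":0,"y":0,"z":0,"wx":0,"wy":0,"wz":-0.111}]' >/dev/null
python3 -m pendant '[{"grip":1,"x":0,"y":0,"z":0,"wx":0,"wy":0,"wz":-0.111},{"grip":1,"x":0,"y":0,"z":0,"wx":0,"wy":0,"wz":-0.111},{"grip":1,"x":0,"y":0,"z":0,"wx":0,"wy":0,"wz":-0.111},{"grip":1,"x":0,"y":0,"z":0,"wx":0,"wy":0,"wz":-0.111},{"grip":1,"x":0,"y":0,"z":0,"wx":0,"wy":0,"wz":-0.111}]' >/dev/null
python3 -m pendant '[{"grip":1,"x":22,"y":-25,"z":0,"wx":0,"wy":0,"wz":0},{"grip":1,"x":22,"y":-25,"z":0,"wx":0,"wy":0,"wz":0},{"grip":1,"x":22,"y":-25,"z":0,"wx":0,"wy":0,"wz":0},{"grip":1,"x":22,"y":-25,"z":0,"wx":0,"wy":0,"wz":0},{"grip":1,"x":22,"y":-25,"z":0,"wx":0,"wy":0,"wz":0}]'
python3 -m pendant '[{"grip":1,"x":22,"y":-25,"z":0,"wx":0,"wy":0,"wz":0},{"grip":1,"x":22,"y":-25,"z":0,"wx":0,"wy":0,"wz":0},{"grip":1,"x":22,"y":-25,"z":0,"wx":0,"wy":0,"wz":0},{"grip":1,"x":22,"y":-25,"z":0,"wx":0,"wy":0,"wz":0},{"grip":1,"x":22,"y":-25,"z":0,"wx":0,"wy":0,"wz":0}]'
python3 -m pendant '[{"grip":1,"x":22,"y":-25,"z":0,"wx":0,"wy":0,"wz":0},{"grip":1,"x":22,"y":-25,"z":0,"wx":0,"wy":0,"wz":0},{"grip":1,"x":22,"y":-25,"z":0,"wx":0,"wy":0,"wz":0},{"grip":1,"x":22,"y":-25,"z":0,"wx":0,"wy":0,"wz":0},{"grip":1,"x":10,"y":-15,"z":0,"wx":0,"wy":0,"wz":0}]'
python3 - <<'E'
from h import *
import cv2
from bench import arm
delta(arm,[.497,.105,.067],255)
s=arm.read_state();c=arm.read_camera("wrist")
print(c["mount"].tolist() if hasattr(c["mount"],"tolist") else c["mount"],c["fovy"],c["cx"],c["cy"])
np.savez("w1.npz",**c,**{"tp":s["tcp_pos"],"tr":s["tcp_rot"]})
T=np.eye(4);T[:3,:3]=Ro.from_rotvec(s["tcp_rot"]).as_matrix();T[:3,3]=s["tcp_pos"]
c["extrinsics"]=np.linalg.inv(T@np.array(c["mount"]));P=cloud(c);z=P[...,2]
b=(abs(P[...,0]-.497)<.06)&(abs(P[...,1]-.11)<.08)&(z>.086)&(z<.1)&(c["depth"]>0)
q=P[b][:,:2].astype(np.float32);print(len(q),cv2.minAreaRect(q),np.median(z[b]))
cv2.imwrite("pics/w1.png",c["img"][:,:,::-1])
E
```

```text
clock: 1.77
tcp_pos: [0.3178, 0.3887, 0.2046]
tcp_rot: [1.91, -2.493, 0.0]
ft_force: [0.9, -0.0, 0.0]
opening: 0.999
grip_force: 0.0
clock: 2.18
tcp_pos: [0.4099, 0.2499, 0.2048]
tcp_rot: [1.91, -2.494, -0.0]
ft_force: [1.2, 1.1, -0.1]
opening: 1.005
grip_force: 0.0
clock: 2.6
tcp_pos: [0.496, 0.1239, 0.2046]
tcp_rot: [1.908, -2.495, 0.001]
ft_force: [0.6, 1.2, 0.0]
opening: 1.0
grip_force: 0.0
t2.60 tcp [0.496  0.1239 0.2046] x-az -105.2 open 1.00 q6 -2.78 F [0.6 1.2 0. ]
toolz [-0.    -0.001 -1.   ]
delta now mm [ 17.9  -5.9 137.6]
rotvec tool [ 0.    -0.001 -0.004] delta in that frame [ 18.   -5.8 137.6]
[[-9.452411408741587e-05, 0.9552722651484656, 0.29572773035904176, 0.07598126023712753], [0.9999996112046752, -0.0001689771781030066, 0.0008654693582872938, 1.6562140628617605e-05], [0.0008767301116705622, 0.2957276971892074, -0.9552718777706576, -0.16935331227094355], [0.0, 0.0, 0.0, 1.0]] 60.87131473979675 319.63085407150896 199.89437323301237
2237 ((0.5015307664871216, 0.11729738861322403), (0.09918580204248428, 0.017742276191711426), 74.90292358398438) 0.09396691455176516
```

```bash
python3 -m pendant '[{"grip":1,"x":0,"y":0,"z":0,"wx":0,"wy":0,"wz":0.09},{"grip":1,"x":0,"y":0,"z":0,"wx":0,"wy":0,"wz":0.07},{"grip":1,"x":0,"y":0,"z":0,"wx":0,"wy":0,"wz":0},{"grip":1,"x":0,"y":0,"z":0,"wx":0,"wy":0,"wz":0},{"grip":1,"x":0,"y":0,"z":0,"wx":0,"wy":0,"wz":0}]'
python3 -c "
from h import *
from bench import arm
delta(arm,[.497,.104,.067])"
```

```text
clock: 3.07
tcp_pos: [0.4948, 0.127, 0.2048]
tcp_rot: [1.708, -2.636, -0.0]
ft_force: [0.1, -0.2, 0.1]
opening: 0.996
grip_force: 0.0
t3.07 tcp [0.4948 0.127  0.2048] x-az -114.1 open 1.00 q6 -2.62 F [ 0.1 -0.2  0.1]
toolz [-0. -0. -1.]
delta now mm [ 20.  -11.4 137.8]
```

View pics/w1.png

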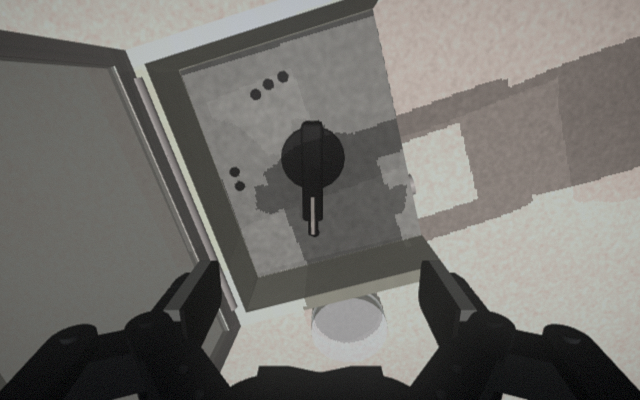

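The wrist view shows the handle foot at (312,155), the nose at (313,235) and the pips at (235,178) and (268,86). The fingers clear the walls. I'll move over the handle, go down and close.

```bash
python3 -m pendant '[{"grip":1,"x":10,"y":-5.7,"z":8,"wx":0,"wy":0,"wz":0},{"grip":1,"x":10,"y":-5.7,"z":20,"wx":0,"wy":0,"wz":0},{"grip":1,"x":0,"y":0,"z":25,"wx":0,"wy":0,"wz":0},{"grip":1,"x":0,"y":0,"z":25,"wx":0,"wy":0,"wz":0},{"grip":1,"x":0,"y":0,"z":20,"wx":0,"wy":0,"wz":0}]'
python3 -m pendant '[{"grip":1,"x":0,"y":0,"z":20,"wx":0,"wy":0,"wz":0},{"grip":1,"x":0,"y":0,"z":12,"wx":0,"wy":0,"wz":0},{"grip":1,"x":0,"y":0,"z":8,"wx":0,"wy":0,"wz":0},{"grip":1,"x":0,"y":0,"z":0,"wx":0,"wy":0,"wz":0},{"grip":1,"x":0,"y":0,"z":0,"wx":0,"wy":0,"wz":0}]'
python3 -c "
from h import *
from bench import arm
delta(arm,[.497,.104,.067])"
python3 -m pendant '[{"grip":0,"x":0,"y":0,"z":0,"wx":0,"wy":0,"wz":0},{"grip":0,"x":0,"y":0,"z":0,"wx":0,"wy":0,"wz":0},{"grip":0,"x":0,"y":0,"z":0,"wx":0,"wy":0,"wz":0},{"grip":0,"x":0,"y":0,"z":0,"wx":0,"wy":0,"wz":0},{"grip":0,"x":0,"y":0,"z":0,"wx":0,"wy":0,"wz":0}]'
python3 -m pendant '[{"grip":0,"x":0,"y":0,"z":0,"wx":0,"wy":0,"wz":0},{"grip":0,"x":0,"y":0,"z":0,"wx":0,"wy":0,"wz":0},{"grip":0,"x":0,"y":0,"z":0,"wx":0,"wy":0,"wz":0},{"grip":0,"x":0,"y":0,"z":0,"wx":0,"wy":0,"wz":0},{"grip":0,"x":0,"y":0,"z":0,"wx":0,"wy":0,"wz":0}]'
python3 -c "
from h import *
from bench import arm
delta(arm,[.497,.104,.067],1)"
```

```text
clock: 3.48
tcp_pos: [0.4964, 0.1032, 0.1047]
tcp_rot: [1.706, -2.637, -0.001]
ft_force: [-0.3, 0.7, -0.5]
opening: 0.996
grip_force: 0.0
clock: 3.9
tcp_pos: [0.4971, 0.1037, 0.067]
tcp_rot: [1.705, -2.638, 0.0]
ft_force: [0.4, 0.0, -0.4]
opening: 1.001
grip_force: 0.0
t3.90 tcp [0.4971 0.1037 0.067 ] x-az -114.2 open 1.00 q6 -2.66 F [ 0.4  0.  -0.4]
toolz [-0. -0. -1.]
delta now mm [-0.3  0.3  0. ]
clock: 4.32
tcp_pos: [0.4972, 0.1039, 0.0672]
tcp_rot: [-1.705, 2.638, -0.001]
ft_force: [0.1, 0.2, -0.5]
opening: 0.3
grip_force: 0.0
clock: 4.73
tcp_pos: [0.4975, 0.104, 0.0676]
tcp_rot: [-1.704, 2.638, -0.001]
ft_force: [-1.1, -0.3, 8.7]
opening: -0.001
grip_force: 4.3
t4.73 tcp [0.4975 0.104  0.0676] x-az -114.3 open -0.00 q6 -2.66 F [-1.1 -0.3  8.7]
toolz [ 0.001  0.    -1.   ]
delta now mm [0.2 0.4 0.6]
rotvec tool [-1.000e-03 -1.000e-03 -2.012e+00] delta in that frame [-0.5 -0.   0.6]
```

Run:
```python
from bench import arm
import cv2,numpy as np
print(arm.read_state())
c=arm.read_camera("wrist");t=arm.read_camera("scene")
im=np.vstack([cv2.resize(c["img"],(480,300)),cv2.resize(t["img"][200:325,220:420],(480,300))])
cv2.imwrite("pics/g1.png",im[:,:,::-1])
```

```text
{'clock': 4.7333, 'joint_positions': array([ 5.43842315e-02,  1.00367923e-01,  1.78003282e+00,  3.59534886e-05,
        1.26010225e+00, -2.66374297e+00]), 'joint_velocities': array([ 3.56906753e-04, -7.13908009e-05,  5.08806584e-04,  2.35789627e-04,
       -1.27034417e-03,  9.36269348e-04]), 'effort': array([-3.46310986e-01, -5.73220718e+01, -4.87774551e+01, -1.58107686e-01,
       -3.61400396e-01, -4.81384814e-04]), 'tcp_pos': array([0.49748633, 0.10400779, 0.06757801]), 'tcp_rot': array([-1.70445025e+00,  2.63787855e+00, -8.02472413e-04]), 'ft_force': array([-1.10100093, -0.31795663,  8.68000854]), 'moment': array([0.06695366, 0.20727004, 0.03690728]), 'grip_force': 4.268850804073736, 'opening': -0.000690587173428889}
```

View pics/g1.png

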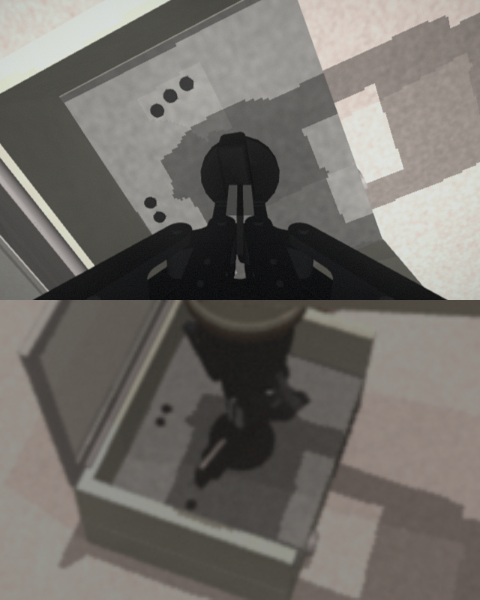

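Run:
```python
from bench import arm
from h import *
import cv2
s=arm.read_state();c=arm.read_camera("wrist")
T=np.eye(4);T[:3,:3]=Ro.from_rotvec(s["tcp_rot"]).as_matrix();T[:3,3]=s["tcp_pos"]
c["extrinsics"]=np.linalg.inv(T@np.array(c["mount"]));P=cloud(c)
for r in range(170,400,14): print(r,(P[r,270:372:6,2]*1e3).astype(int))
im=np.clip(c["img"][150:400,200:440].astype(float)*2.5,0,255).astype(np.uint8)
cv2.imwrite("pics/g2.png",cv2.resize(im,(576,600),interpolation=cv2.INTER_CUBIC)[:,:,::-1])
```

```text
170 [52 52 50 51 50 51 51 50 51 51 51 51 52 51 51 52 51]
184 [51 52 51 51 72 76 78 79 81 81 58 53 51 52 52 52 51]
198 [52 51 59 59 94 95 93 94 94 93 60 60 59 60 61 50 51]
212 [51 59 60 59 94 94 92 94 93 94 91 61 59 59 59 59 60]
226 [60 59 60 60 92 93 94 94 95 94 93 59 59 60 60 60 60]
240 [60 60 60 59 59 93 94 94 93 93 93 74 60 60 60 59 59]
254 [ 50  60  59  59  60  93 104 107 107 105 107  92  61  60  60  61  59]
268 [ 52  53  52 111 111 111 118 119 117 118 118 119 112 112  61  50  51]
282 [ 50  51  50 122 121 122 128 128 128 128 129 129 121 122 121  51  51]
296 [ 52  51 139 139 141 140 138 139 132 132 139 139 142 142 138 138  52]
310 [139 146 147 147 146 146 147 143 131 131 146 146 147 145 147 147 147]
324 [160 158 159 160 159 153 153 141 131 131 151 153 153 159 159 159 159]
338 [165 165 166 165 165 165 158 141 131 131 142 163 165 165 165 166 166]
352 [170 170 170 170 170 168 158 141  51  52 143 164 169 170 170 169 169]
366 [174 175 175 174 174 171 158 144  52  51 148 164 175 174 174 174 173]
380 [177 178 179 178 178 172 172 172 172 173 172 173 174 178 179 179 178]
394 [181 182 182 182 178 176 176 176 176 176 177 176 177 181 182 181 181]
```

View pics/g2.png

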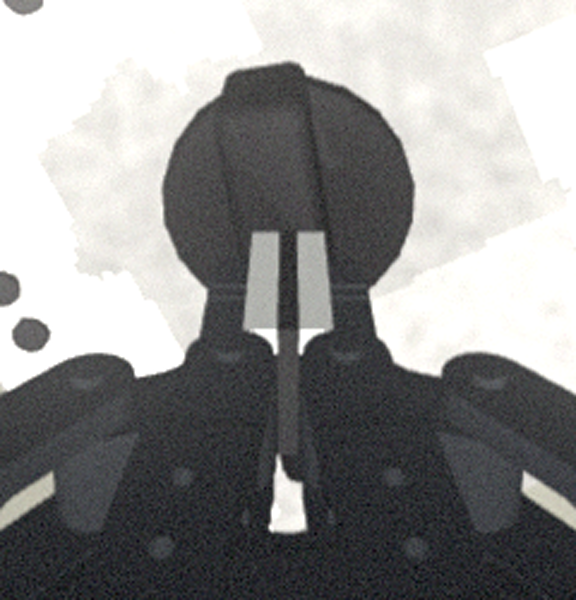

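The fingers have shut on top of the bar rather than around it: bar top is at 94 mm and the pad tips show at about 95–105 mm. I'll lift and measure where the tips really are in the tool frame, shut and open.

```bash
cat >> h.py <<'E'
def tool(arm,rows,lo=-.06,hi=.06):
    c=arm.read_camera("wrist");d=c["depth"];f=200/np.tan(np.radians(c["fovy"])/2)
    v,u=np.mgrid[:400,:640];p=np.stack([(u-c["cx"])/f*d,-(v-c["cy"])/f*d,-d],-1)
    M=np.array(c["mount"]);q=p@M[:3,:3].T+M[:3,3];q[d<=0]=9
    s=(q[...,2]<-.0)&(abs(q[...,0])<.03)&(abs(q[...,1])<hi)
    t=q[s];print(s.sum(),"max tool z",np.percentile(t[:,2],[90,99,99.9]).round(4));k=t[t[:,2]>np.percentile(t[:,2],98)];print("tip pts x",k[:,0].min().round(3),k[:,0].max().round(3),"y",np.percentile(k[:,1],[0,25,50,75,100]).round(3))
    return c
E
python3 -m pendant '[{"grip":0,"x":0,"y":0,"z":-15,"wx":0,"wy":0,"wz":0},{"grip":0,"x":0,"y":0,"z":-25,"wx":0,"wy":0,"wz":0},{"grip":0,"x":0,"y":0,"z":-30,"wx":0,"wy":0,"wz":0},{"grip":0,"x":0,"y":0,"z":0,"wx":0,"wy":0,"wz":0},{"grip":0,"x":0,"y":0,"z":0,"wx":0,"wy":0,"wz":0}]'
python3 -c "
from h import *
from bench import arm
tool(arm,0);delta(arm,[.497,.104,.067])"
python3 -m pendant '[{"grip":1,"x":0,"y":0,"z":0,"wx":0,"wy":0,"wz":0},{"grip":1,"x":0,"y":0,"z":0,"wx":0,"wy":0,"wz":0},{"grip":1,"x":0,"y":0,"z":0,"wx":0,"wy":0,"wz":0},{"grip":1,"x":0,"y":0,"z":0,"wx":0,"wy":0,"wz":0},{"grip":1,"x":0,"y":0,"z":0,"wx":0,"wy":0,"wz":0}]'
python3 -m pendant '[{"grip":1,"x":0,"y":0,"z":0,"wx":0,"wy":0,"wz":0},{"grip":1,"x":0,"y":0,"z":0,"wx":0,"wy":0,"wz":0},{"grip":1,"x":0,"y":0,"z":0,"wx":0,"wy":0,"wz":0},{"grip":1,"x":0,"y":0,"z":0,"wx":0,"wy":0,"wz":0},{"grip":1,"x":0,"y":0,"z":0,"wx":0,"wy":0,"wz":0}]'
python3 -c "
from h import *
from bench import arm
tool(arm,0)"
```

```text
clock: 5.3
tcp_pos: [0.4978, 0.104, 0.1382]
tcp_rot: [-1.704, 2.637, -0.002]
ft_force: [-0.1, 0.5, -1.1]
opening: -0.002
grip_force: 0.0
39508 max tool z [-0.0728 -0.0385 -0.0315]
tip pts x 0.007 0.012 y [-0.014 -0.006 -0.     0.006  0.013]
t5.35 tcp [0.4972 0.1039 0.1369] x-az -114.3 open -0.00 q6 -2.66 F [-0.  -0.6  0.5]
toolz [ 0.001 -0.    -1.   ]
delta now mm [ 0.   0.2 69.9]
clock: 5.77
tcp_pos: [0.497, 0.1039, 0.1365]
tcp_rot: [1.704, -2.638, -0.0]
ft_force: [-0.8, 0.5, 0.4]
opening: 0.707
grip_force: 0.0
clock: 6.18
tcp_pos: [0.4971, 0.1039, 0.1369]
tcp_rot: [1.705, -2.639, 0.0]
ft_force: [0.3, -0.3, -0.7]
opening: 1.003
grip_force: 0.0
28636 max tool z [-0.0605 -0.044  -0.0403]
tip pts x -0.011 0.012 y [-0.055 -0.043 -0.043  0.043  0.055]
```

The fingers end about 29 mm short of the nominal TCP (30 mm shut, 40 mm open), so I need to go to TCP z = 0.038.

```bash
python3 -m pendant '[{"grip":1,"x":0,"y":0,"z":20,"wx":0,"wy":0,"wz":0},{"grip":1,"x":0,"y":0,"z":25,"wx":0,"wy":0,"wz":0},{"grip":1,"x":0,"y":0,"z":20,"wx":0,"wy":0,"wz":0},{"grip":1,"x":0,"y":0,"z":10,"wx":0,"wy":0,"wz":0},{"grip":1,"x":0,"y":0,"z":0,"wx":0,"wy":0,"wz":0}]'
python3 -m pendant '[{"grip":1,"x":0,"y":0,"z":12,"wx":0,"wy":0,"wz":0},{"grip":1,"x":0,"y":0,"z":11,"wx":0,"wy":0,"wz":0},{"grip":1,"x":0,"y":0,"z":0,"wx":0,"wy":0,"wz":0},{"grip":1,"x":0,"y":0,"z":0,"wx":0,"wy":0,"wz":0},{"grip":0,"x":0,"y":0,"z":0,"wx":0,"wy":0,"wz":0}]'
python3 -m pendant '[{"grip":0,"x":0,"y":0,"z":0,"wx":0,"wy":0,"wz":0},{"grip":0,"x":0,"y":0,"z":0,"wx":0,"wy":0,"wz":0},{"grip":0,"x":0,"y":0,"z":0,"wx":0,"wy":0,"wz":0},{"grip":0,"x":0,"y":0,"z":0,"wx":0,"wy":0,"wz":0},{"grip":0,"x":0,"y":0,"z":0,"wx":0,"wy":0,"wz":0}]'
python3 -m pendant '[{"grip":0,"x":0,"y":0,"z":0,"wx":0,"wy":0,"wz":0},{"grip":0,"x":0,"y":0,"z":0,"wx":0,"wy":0,"wz":0},{"grip":0,"x":0,"y":0,"z":0,"wx":0,"wy":0,"wz":0},{"grip":0,"x":0,"y":0,"z":0,"wx":0,"wy":0,"wz":0},{"grip":0,"x":0,"y":0,"z":0,"wx":0,"wy":0,"wz":0}]'
python3 -c "
from h import *
from bench import arm
delta(arm,[.497,.104,.038],1);print(arm.read_state()['moment'])"
```

```text
clock: 6.65
tcp_pos: [0.496, 0.1038, 0.06]
tcp_rot: [1.703, -2.636, -0.002]
ft_force: [0.6, 0.7, 0.2]
opening: 0.998
grip_force: 0.0
clock: 7.07
tcp_pos: [0.4975, 0.1039, 0.0397]
tcp_rot: [-1.704, 2.638, -0.001]
ft_force: [-0.4, 0.2, 0.9]
opening: 0.884
grip_force: 0.0
clock: 7.48
tcp_pos: [0.4975, 0.1039, 0.0393]
tcp_rot: [-1.705, 2.638, -0.001]
ft_force: [-0.1, 0.6, 3.9]
opening: 0.201
grip_force: 59.5
clock: 7.9
tcp_pos: [0.4975, 0.1039, 0.0393]
tcp_rot: [-1.704, 2.638, -0.001]
ft_force: [0.6, -1.1, 5.7]
opening: 0.2
grip_force: 59.6
t7.90 tcp [0.4975 0.1039 0.0393] x-az -114.3 open 0.20 q6 -2.66 F [ 0.6 -1.1  5.7]
toolz [ 0.001 -0.    -1.   ]
delta now mm [0.1 0.5 1.3]
rotvec tool [-1.000e-03 -1.000e-03 -2.012e+00] delta in that frame [-0.5 -0.1  1.3]
[-0.01612188 -0.09164727  0.06179834]
```

Gripped (opening 0.20, 60 N). Now turning to standby.

```bash
python3 -m pendant '[{"grip":0,"x":0,"y":0,"z":0,"wx":0,"wy":0,"wz":0.08},{"grip":0,"x":0,"y":0,"z":0,"wx":0,"wy":0,"wz":0.1},{"grip":0,"x":0,"y":0,"z":0,"wx":0,"wy":0,"wz":0.1},{"grip":0,"x":0,"y":0,"z":0,"wx":0,"wy":0,"wz":0.1},{"grip":0,"x":0,"y":0,"z":0,"wx":0,"wy":0,"wz":0.1}]'
python3 -m pendant '[{"grip":0,"x":0,"y":0,"z":0,"wx":0,"wy":0,"wz":0.1},{"grip":0,"x":0,"y":0,"z":0,"wx":0,"wy":0,"wz":0.1},{"grip":0,"x":0,"y":0,"z":0,"wx":0,"wy":0,"wz":0.1},{"grip":0,"x":0,"y":0,"z":0,"wx":0,"wy":0,"wz":0.1},{"grip":0,"x":0,"y":0,"z":0,"wx":0,"wy":0,"wz":0.1}]'
python3 -m pendant '[{"grip":0,"x":0,"y":0,"z":0,"wx":0,"wy":0,"wz":0.09},{"grip":0,"x":0,"y":0,"z":0,"wx":0,"wy":0,"wz":0.06},{"grip":0,"x":0,"y":0,"z":0,"wx":0,"wy":0,"wz":0},{"grip":0,"x":0,"y":0,"z":0,"wx":0,"wy":0,"wz":0},{"grip":0,"x":0,"y":0,"z":0,"wx":0,"wy":0,"wz":0}]'
python3 -c "
from h import *
from bench import arm
delta(arm,[.497,.104,.038],181)"
```

```text
clock: 8.32
tcp_pos: [0.4973, 0.104, 0.0393]
tcp_rot: [-1.021, 2.97, -0.0]
ft_force: [-0.8, 0.4, 6.0]
opening: 0.2
grip_force: 60.2
clock: 8.73
tcp_pos: [0.4972, 0.1041, 0.0393]
tcp_rot: [-0.255, 3.131, 0.0]
ft_force: [-1.2, 2.1, 7.6]
opening: 0.202
grip_force: 60.2
clock: 9.15
tcp_pos: [0.4973, 0.1042, 0.0393]
tcp_rot: [-0.027, 3.141, 0.001]
ft_force: [-0.7, 1.8, 7.3]
opening: 0.197
grip_force: 58.9
t9.15 tcp [0.4973 0.1042 0.0393] x-az -179.0 open 0.20 q6 -1.53 F [-0.7  1.8  7.3]
toolz [ 0.  0. -1.]
delta now mm [ 0.3 -0.2  1.3]
rotvec tool [ 0.  0. -0.] delta in that frame [ 0.3 -0.2  1.3]
```

```bash
for i in 1 2 3 4; do python3 -m pendant '[{"grip":1,"x":0,"y":0,"z":0,"wx":0,"wy":0,"wz":0},{"grip":1,"x":0,"y":0,"z":0,"wx":0,"wy":0,"wz":0},{"grip":1,"x":0,"y":0,"z":0,"wx":0,"wy":0,"wz":0},{"grip":1,"x":0,"y":0,"z":0,"wx":0,"wy":0,"wz":0},{"grip":1,"x":0,"y":0,"z":0,"wx":0,"wy":0,"wz":0}]'; done
python3 - <<'E'
from h import *
import cv2
from bench import arm
s=arm.read_state();c=arm.read_camera("wrist")
T=np.eye(4);T[:3,:3]=Ro.from_rotvec(s["tcp_rot"]).as_matrix();T[:3,3]=s["tcp_pos"]
c["extrinsics"]=np.linalg.inv(T@np.array(c["mount"]));P=cloud(c);z=P[...,2]
b=(abs(P[...,0]-.5)<.08)&(abs(P[...,1]-.105)<.03)&(z>.088)&(z<.099)&(c["depth"]>0)
q=P[b][:,:2].astype(np.float32);print(len(q),cv2.minAreaRect(q),q.min(0),q.max(0),s["ft_force"])
cv2.imwrite("pics/st.png",c["img"][:,:,::-1])
E
```

```text
clock: 9.57
tcp_pos: [0.497, 0.1039, 0.0388]
tcp_rot: [0.027, -3.141, 0.0]
ft_force: [-0.5, 0.2, -0.0]
opening: 0.897
grip_force: 0.0
clock: 9.98
tcp_pos: [0.4971, 0.1039, 0.0389]
tcp_rot: [0.027, -3.141, 0.0]
ft_force: [-0.1, -0.9, -0.0]
opening: 1.0
grip_force: 0.0
clock: 10.4
tcp_pos: [0.4971, 0.1039, 0.0389]
tcp_rot: [0.027, -3.141, 0.0]
ft_force: [-0.6, 0.7, 0.0]
opening: 1.002
grip_force: 0.0
clock: 10.82
tcp_pos: [0.4971, 0.1039, 0.0389]
tcp_rot: [0.027, -3.141, 0.0]
ft_force: [-0.0, -0.0, 0.3]
opening: 1.005
grip_force: 0.0
7282 ((0.49735331535339355, 0.10372142493724823), (0.07096772640943527, 0.018079226836562157), 1.4853862524032593) [0.46182027 0.09419172] [0.532591   0.11367782] [-0.04701135 -0.02086052  0.31125955]
```

View pics/st.png

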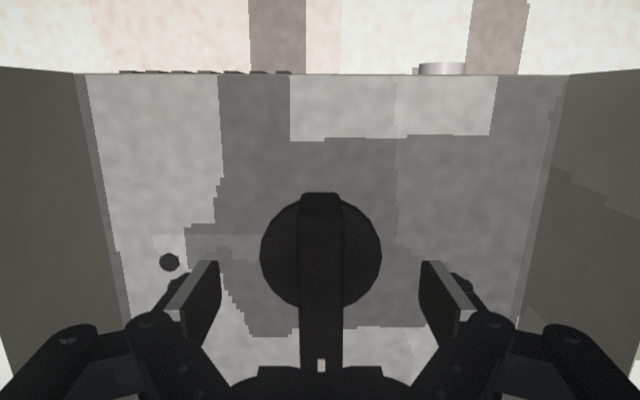

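The handle stands in standby: bar vertical at column 321, both fingers well clear at (200,300) and (445,300). Re-gripping and turning to run.

```bash
for i in 1 2; do python3 -m pendant '[{"grip":0,"x":0,"y":0,"z":0,"wx":0,"wy":0,"wz":0},{"grip":0,"x":0,"y":0,"z":0,"wx":0,"wy":0,"wz":0},{"grip":0,"x":0,"y":0,"z":0,"wx":0,"wy":0,"wz":0},{"grip":0,"x":0,"y":0,"z":0,"wx":0,"wy":0,"wz":0},{"grip":0,"x":0,"y":0,"z":0,"wx":0,"wy":0,"wz":0}]'; done
python3 -m pendant '[{"grip":0,"x":0,"y":0,"z":0,"wx":0,"wy":0,"wz":0.08},{"grip":0,"x":0,"y":0,"z":0,"wx":0,"wy":0,"wz":0.1},{"grip":0,"x":0,"y":0,"z":0,"wx":0,"wy":0,"wz":0.1},{"grip":0,"x":0,"y":0,"z":0,"wx":0,"wy":0,"wz":0.1},{"grip":0,"x":0,"y":0,"z":0,"wx":0,"wy":0,"wz":0.1}]'
python3 -m pendant '[{"grip":0,"x":0,"y":0,"z":0,"wx":0,"wy":0,"wz":0.1},{"grip":0,"x":0,"y":0,"z":0,"wx":0,"wy":0,"wz":0.1},{"grip":0,"x":0,"y":0,"z":0,"wx":0,"wy":0,"wz":0.1},{"grip":0,"x":0,"y":0,"z":0,"wx":0,"wy":0,"wz":0.1},{"grip":0,"x":0,"y":0,"z":0,"wx":0,"wy":0,"wz":0.1}]'
python3 -m pendant '[{"grip":0,"x":0,"y":0,"z":0,"wx":0,"wy":0,"wz":0.1},{"grip":0,"x":0,"y":0,"z":0,"wx":0,"wy":0,"wz":0.1},{"grip":0,"x":0,"y":0,"z":0,"wx":0,"wy":0,"wz":0.08},{"grip":0,"x":0,"y":0,"z":0,"wx":0,"wy":0,"wz":0.05},{"grip":0,"x":0,"y":0,"z":0,"wx":0,"wy":0,"wz":0}]'
python3 -m pendant '[{"grip":0,"x":0,"y":0,"z":0,"wx":0,"wy":0,"wz":0},{"grip":0,"x":0,"y":0,"z":0,"wx":0,"wy":0,"wz":0},{"grip":0,"x":0,"y":0,"z":0,"wx":0,"wy":0,"wz":0},{"grip":0,"x":0,"y":0,"z":0,"wx":0,"wy":0,"wz":0},{"grip":0,"x":0,"y":0,"z":0,"wx":0,"wy":0,"wz":0}]'
python3 -c "
from h import *
from bench import arm
delta(arm,[.497,.104,.038],106);print(arm.read_state()['moment'])"
```

```text
clock: 11.28
tcp_pos: [0.4971, 0.1039, 0.0389]
tcp_rot: [0.027, -3.141, 0.0]
ft_force: [-0.3, 0.1, 0.3]
opening: 0.303
grip_force: 0.0
clock: 11.7
tcp_pos: [0.4971, 0.1041, 0.0391]
tcp_rot: [-0.027, 3.141, 0.0]
ft_force: [-1.8, 3.5, 4.5]
opening: 0.204
grip_force: 59.1
clock: 12.12
tcp_pos: [0.4971, 0.1043, 0.039]
tcp_rot: [0.728, 3.056, 0.001]
ft_force: [-0.6, 6.7, 5.0]
opening: 0.197
grip_force: 59.2
clock: 12.53
tcp_pos: [0.4973, 0.1045, 0.0391]
tcp_rot: [1.461, 2.781, 0.002]
ft_force: [-0.3, 7.8, 4.3]
opening: 0.204
grip_force: 59.0
clock: 12.95
tcp_pos: [0.4974, 0.1045, 0.0391]
tcp_rot: [1.897, 2.504, 0.002]
ft_force: [1.0, 8.9, 3.3]
opening: 0.197
grip_force: 58.8
clock: 13.37
tcp_pos: [0.4974, 0.1045, 0.0391]
tcp_rot: [1.892, 2.508, 0.002]
ft_force: [0.5, 7.2, 2.9]
opening: 0.201
grip_force: 58.8
t13.37 tcp [0.4974 0.1045 0.0391] x-az 105.9 open 0.20 q6 -0.22 F [0.5 7.2 2.9]
toolz [ 0.001  0.001 -1.   ]
delta now mm [-0.4 -0.6  1.1]
rotvec tool [ 0.001 -0.001 -0.001] delta in that frame [-0.4 -0.6  1.1]
[ 1.368222   -0.07906039 -0.03070883]
```

At the end stop (nose 75° right). Releasing, lifting and checking.

```bash
for i in 1 2; do python3 -m pendant '[{"grip":1,"x":0,"y":0,"z":0,"wx":0,"wy":0,"wz":0},{"grip":1,"x":0,"y":0,"z":0,"wx":0,"wy":0,"wz":0},{"grip":1,"x":0,"y":0,"z":0,"wx":0,"wy":0,"wz":0},{"grip":1,"x":0,"y":0,"z":0,"wx":0,"wy":0,"wz":0},{"grip":1,"x":0,"y":0,"z":0,"wx":0,"wy":0,"wz":0}]'>/dev/null; done
python3 -m pendant '[{"grip":1,"x":0,"y":0,"z":-20,"wx":0,"wy":0,"wz":0},{"grip":1,"x":0,"y":0,"z":-35,"wx":0,"wy":0,"wz":0},{"grip":1,"x":0,"y":0,"z":-40,"wx":0,"wy":0,"wz":0},{"grip":0,"x":0,"y":0,"z":-40,"wx":0,"wy":0,"wz":0},{"grip":0,"x":0,"y":0,"z":-40,"wx":0,"wy":0,"wz":-0.1}]'
python3 -m pendant '[{"grip":0,"x":0,"y":0,"z":-40,"wx":0,"wy":0,"wz":-0.11},{"grip":0,"x":0,"y":0,"z":-40,"wx":0,"wy":0,"wz":-0.11},{"grip":0,"x":0,"y":0,"z":-15,"wx":0,"wy":0,"wz":-0.11},{"grip":0,"x":0,"y":0,"z":0,"wx":0,"wy":0,"wz":-0.11},{"grip":0,"x":0,"y":0,"z":0,"wx":0,"wy":0,"wz":-0.11}]'
python3 -m pendant '[{"grip":0,"x":0,"y":0,"z":0,"wx":0,"wy":0,"wz":-0.11},{"grip":0,"x":0,"y":0,"z":0,"wx":0,"wy":0,"wz":-0.11},{"grip":0,"x":0,"y":0,"z":0,"wx":0,"wy":0,"wz":-0.11},{"grip":0,"x":0,"y":0,"z":0,"wx":0,"wy":0,"wz":-0.11},{"grip":0,"x":0,"y":0,"z":0,"wx":0,"wy":0,"wz":-0.11}]'
python3 - <<'E'
from h import *
import cv2
from bench import arm
delta(arm,[.657,.105,.31],180)
c=arm.read_camera("scene");P=cloud(c);z=P[...,2]
b=(abs(P[...,0]-.497)<.07)&(abs(P[...,1]-.105)<.09)&(z>.088)&(z<.1)
q=P[b][:,:2].astype(np.float32);print(cv2.minAreaRect(q),q.min(0),q.max(0))
s=arm.read_state();T=np.eye(4);T[:3,:3]=Ro.from_rotvec(s["tcp_rot"]).as_matrix();T[:3,3]=s["tcp_pos"]
c=arm.read_camera("wrist");cv2.imwrite("pics/w3.png",c["img"][:,:,::-1]);tool(arm,0)
c["extrinsics"]=np.linalg.inv(T@np.array(c["mount"]));P=cloud(c);z=P[...,2]
b=(abs(P[...,0]-.497)<.07)&(abs(P[...,1]-.105)<.09)&(z>.088)&(z<.1)
q=P[b][:,:2].astype(np.float32);print(cv2.minAreaRect(q),q.min(0),q.max(0))
E
```

```text
clock: 14.62
tcp_pos: [0.4966, 0.1039, 0.2159]
tcp_rot: [-1.767, -2.597, 0.0]
ft_force: [2.1, -0.0, 0.4]
opening: 0.748
grip_force: 0.0
clock: 15.03
tcp_pos: [0.4974, 0.104, 0.3102]
tcp_rot: [0.984, 2.982, 0.001]
ft_force: [0.2, -0.2, 0.2]
opening: 0.007
grip_force: 0.0
clock: 15.45
tcp_pos: [0.4971, 0.1039, 0.3089]
tcp_rot: [-0.137, -3.139, 0.0]
ft_force: [-0.8, 0.4, -0.5]
opening: -0.002
grip_force: 0.0
t15.45 tcp [0.4971 0.1039 0.3089] x-az 175.0 open -0.00 q6 -1.43 F [-0.8  0.4 -0.5]
toolz [-0. -0. -1.]
delta now mm [-159.2   15.    -1.2]
rotvec tool [-0.    -0.    -0.087] delta in that frame [-159.9    1.1   -1.1]
((0.5005485415458679, 0.09277549386024475), (0.01797333173453808, 0.09871666878461838), 16.118362426757812) [0.48003247 0.04543711] [0.5183472  0.14145266]
39521 max tool z [-0.0729 -0.0383 -0.0316]
tip pts x 0.006 0.012 y [-0.014 -0.006 -0.001  0.005  0.013]
((0.501339316368103, 0.08909265697002411), (0.01811801642179489, 0.09974685311317444), 16.040040969848633) [0.47984198 0.04091697] [0.5184674  0.13860598]
```

View pics/w3.png

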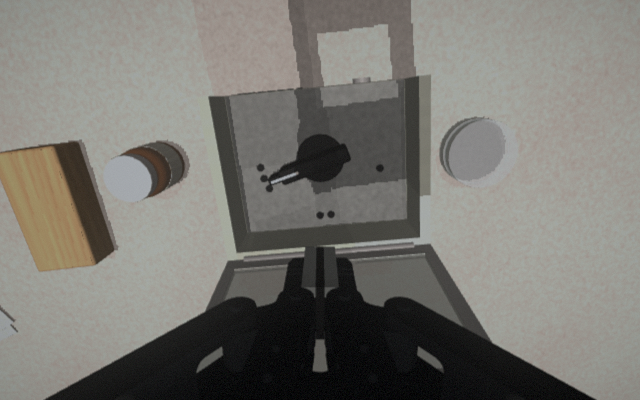

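The handle points at the three pips (nose tip at (268,181)), and the jar and dishes are untouched. Now going over the cover to its back side.

```bash
python3 -m pendant '[{"grip":0,"x":0,"y":0,"z":0,"wx":0,"wy":0,"wz":-0.087},{"grip":0,"x":-20,"y":0,"z":0,"wx":0,"wy":0,"wz":0},{"grip":0,"x":-35,"y":0,"z":0,"wx":0,"wy":0,"wz":0},{"grip":0,"x":-40,"y":0,"z":0,"wx":0,"wy":0,"wz":0},{"grip":0,"x":-40,"y":0,"z":0,"wx":0,"wy":0,"wz":0}]'
python3 -m pendant '[{"grip":0,"x":-20,"y":0,"z":0,"wx":0,"wy":0,"wz":0},{"grip":0,"x":-8,"y":0,"z":0,"wx":0,"wy":0,"wz":0},{"grip":0,"x":0,"y":0,"z":0,"wx":0,"wy":0,"wz":0},{"grip":0,"x":0,"y":0,"z":20,"wx":0,"wy":0,"wz":0},{"grip":0,"x":0,"y":0,"z":25,"wx":0,"wy":0,"wz":0}]'
python3 -m pendant '[{"grip":0,"x":0,"y":0,"z":20,"wx":0,"wy":0,"wz":0},{"grip":0,"x":0,"y":0,"z":5,"wx":0,"wy":0,"wz":0},{"grip":0,"x":0,"y":0,"z":0,"wx":0,"wy":0,"wz":0},{"grip":0,"x":0,"y":0,"z":0,"wx":0,"wy":0,"wz":0},{"grip":0,"x":0,"y":0,"z":0,"wx":0,"wy":0,"wz":0}]'
python3 - <<'E'
from h import *
import cv2
from bench import arm
delta(arm,[.64,.105,.24],180)
c=arm.read_camera("scene");P=cloud(c)
im=c["img"][100:320,180:420];cv2.imwrite("pics/c1.png",cv2.resize(im,(640,587))[:,:,::-1])
E
```

```text
clock: 16.02
tcp_pos: [0.6335, 0.1032, 0.3093]
tcp_rot: [0.016, 3.141, -0.0]
ft_force: [0.4, -0.4, 1.6]
opening: -0.0
grip_force: 0.0
clock: 16.43
tcp_pos: [0.6599, 0.1031, 0.2657]
tcp_rot: [0.013, 3.138, 0.0]
ft_force: [1.3, 0.1, -1.4]
opening: -0.002
grip_force: 0.0
clock: 16.85
tcp_pos: [0.6603, 0.103, 0.241]
tcp_rot: [0.01, 3.139, 0.0]
ft_force: [0.6, 0.9, 0.4]
opening: -0.0
grip_force: 0.0
t16.85 tcp [0.6603 0.103  0.241 ] x-az 179.6 open -0.00 q6 -1.52 F [0.6 0.9 0.4]
toolz [ 0.002  0.    -1.   ]
delta now mm [20.3  1.8  0.9]
rotvec tool [ 0.     0.002 -0.006] delta in that frame [20.3  2.   1. ]
```

View pics/c1.png

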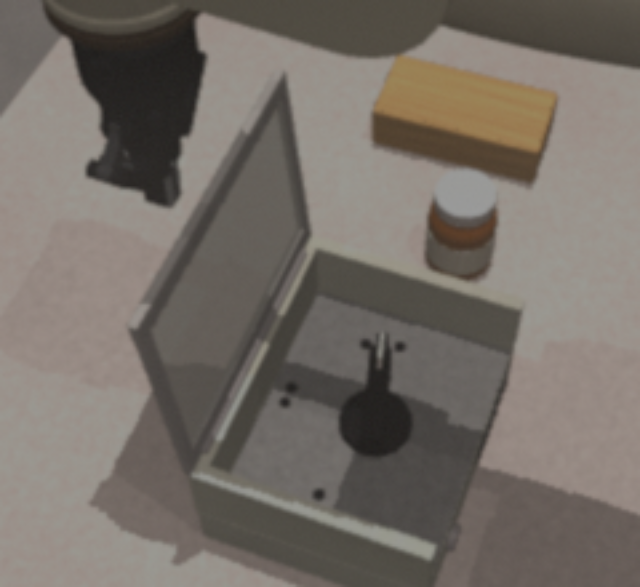

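The gripper stands clear behind the cover, with fingertips around (165,195) in the crop and the cover's top edge from (140,320) to (283,80). Now pulling the cover over along its arc.

```bash
python3 -m pendant '[{"grip":0,"x":10,"y":2,"z":-2,"wx":0,"wy":0,"wz":0},{"grip":0,"x":11,"y":0,"z":-2,"wx":0,"wy":0,"wz":0},{"grip":0,"x":11,"y":0,"z":-2,"wx":0,"wy":0,"wz":0},{"grip":0,"x":11,"y":0,"z":0,"wx":0,"wy":0,"wz":0},{"grip":0,"x":14,"y":0,"z":1,"wx":0,"wy":0,"wz":0}]'
python3 -m pendant '[{"grip":0,"x":14,"y":0,"z":1,"wx":0,"wy":0,"wz":0},{"grip":0,"x":15,"y":0,"z":2,"wx":0,"wy":0,"wz":0},{"grip":0,"x":14,"y":0,"z":4,"wx":0,"wy":0,"wz":0},{"grip":0,"x":13,"y":0,"z":5,"wx":0,"wy":0,"wz":0},{"grip":0,"x":13,"y":0,"z":6,"wx":0,"wy":0,"wz":0}]'
python3 -c "
from h import *
from bench import arm
delta(arm,[.534,.105,.228])
c=arm.read_camera('scene');P=cloud(c)
for y0 in (.0,.21):
    m=(abs(P[...,1]-y0)<.02)&(P[...,0]>.4)&(P[...,0]<.66)&(P[...,2]>.13)&(P[...,2]<.32);q=P[m]
    if len(q):
        a=np.arctan2(q[:,2]-.112,.599-q[:,0]);print(len(q),np.degrees(np.percentile(a,[10,50,90])),np.hypot(q[:,2]-.112,.599-q[:,0]).max())
"
```

```text
clock: 17.32
tcp_pos: [0.6026, 0.1054, 0.245]
tcp_rot: [0.009, 3.14, -0.0]
ft_force: [1.3, -0.7, 0.7]
opening: -0.002
grip_force: 0.8
clock: 17.73
tcp_pos: [0.5332, 0.1058, 0.2268]
tcp_rot: [0.009, 3.14, -0.0]
ft_force: [2.0, -0.4, -0.4]
opening: 0.001
grip_force: 0.6
t17.73 tcp [0.5332 0.1058 0.2268] x-az 179.7 open 0.00 q6 -1.51 F [ 2.  -0.4 -0.4]
toolz [ 0.002 -0.    -1.   ]
delta now mm [-0.8 -0.8 -1.2]
167 [61.12009767 62.53108132 63.0120601 ] 0.19087541226464405
604 [60.14496407 61.84659397 64.84481302] 0.19307821696856642
```

Exactly as planned: the cover is at about 61°. Continuing down.

```bash
python3 -m pendant '[{"grip":0,"x":12,"y":0,"z":8,"wx":0,"wy":0,"wz":0},{"grip":0,"x":12,"y":0,"z":8,"wx":0,"wy":0,"wz":0},{"grip":0,"x":11,"y":0,"z":9,"wx":0,"wy":0,"wz":0},{"grip":0,"x":10,"y":0,"z":10,"wx":0,"wy":0,"wz":0},{"grip":0,"x":9,"y":0,"z":11,"wx":0,"wy":0,"wz":0}]'
python3 -m pendant '[{"grip":0,"x":8,"y":0,"z":12,"wx":0,"wy":0,"wz":0},{"grip":0,"x":7,"y":0,"z":13,"wx":0,"wy":0,"wz":0},{"grip":0,"x":6,"y":0,"z":13,"wx":0,"wy":0,"wz":0},{"grip":0,"x":5,"y":0,"z":13,"wx":0,"wy":0,"wz":0},{"grip":0,"x":2,"y":0,"z":13,"wx":0,"wy":0,"wz":0}]'
python3 -m pendant '[{"grip":0,"x":2,"y":0,"z":10,"wx":0,"wy":0,"wz":0},{"grip":0,"x":2,"y":0,"z":8,"wx":0,"wy":0,"wz":0},{"grip":0,"x":1,"y":0,"z":5,"wx":0,"wy":0,"wz":0},{"grip":0,"x":0,"y":0,"z":3,"wx":0,"wy":0,"wz":0},{"grip":0,"x":0,"y":0,"z":0,"wx":0,"wy":0,"wz":0}]'
python3 -c "
from h import *
from bench import arm
delta(arm,[.446,.105,.088])
c=arm.read_camera('scene');P=cloud(c)
for y0 in (.0,.21):
    m=(abs(P[...,1]-y0)<.02)&(P[...,0]>.405)&(P[...,0]<.5)&(P[...,2]>.1)&(P[...,2]<.2);q=P[m]
    if len(q): print(np.percentile(q[:,2],[10,50,90]))
"
```

```text
clock: 18.2
tcp_pos: [0.4797, 0.1061, 0.1805]
tcp_rot: [0.009, 3.14, -0.0]
ft_force: [0.7, -0.9, 0.8]
opening: 0.002
grip_force: 0.5
clock: 18.62
tcp_pos: [0.4517, 0.1063, 0.1162]
tcp_rot: [0.009, 3.14, 0.0]
ft_force: [0.5, -0.7, 1.0]
opening: -0.004
grip_force: 0.4
clock: 19.03
tcp_pos: [0.4471, 0.1062, 0.0906]
tcp_rot: [-0.009, -3.142, 0.0]
ft_force: [-0.2, -0.1, -0.3]
opening: -0.003
grip_force: 0.1
t19.03 tcp [0.4471 0.1062 0.0906] x-az 179.7 open -0.00 q6 -1.50 F [-0.2 -0.1 -0.3]
toolz [-0. -0. -1.]
delta now mm [ 1.1 -1.2  2.6]
[0.11784105 0.12003461 0.12163882]
[0.11041366 0.11680524 0.11980429]
```

```bash
python3 -m pendant '[{"grip":0,"x":0,"y":0,"z":2,"wx":0,"wy":0,"wz":0},{"grip":0,"x":0,"y":0,"z":1,"wx":0,"wy":0,"wz":0},{"grip":0,"x":0,"y":0,"z":1,"wx":0,"wy":0,"wz":0},{"grip":0,"x":0,"y":0,"z":0,"wx":0,"wy":0,"wz":0},{"grip":0,"x":0,"y":0,"z":0,"wx":0,"wy":0,"wz":0}]'
python3 -m pendant '[{"grip":0,"x":0,"y":0,"z":1,"wx":0,"wy":0,"wz":0},{"grip":0,"x":0,"y":0,"z":1,"wx":0,"wy":0,"wz":0},{"grip":0,"x":0,"y":0,"z":0,"wx":0,"wy":0,"wz":0},{"grip":0,"x":0,"y":0,"z":0,"wx":0,"wy":0,"wz":0},{"grip":0,"x":0,"y":0,"z":0,"wx":0,"wy":0,"wz":0}]'
```

```text
clock: 19.5
tcp_pos: [0.4476, 0.1063, 0.0899]
tcp_rot: [0.009, 3.139, -0.0]
ft_force: [-29.5, -2.9, 61.8]
opening: -0.002
grip_force: 30.9
clock: 19.92
tcp_pos: [0.4478, 0.1063, 0.0896]
tcp_rot: [0.008, 3.138, -0.0]
ft_force: [-41.8, -3.6, 91.0]
opening: -0.002
grip_force: 45.0
```

Firmly against the walls (91 N, no further travel). Lifting off and checking.

```bash
python3 -m pendant '[{"grip":0,"x":0,"y":0,"z":-4,"wx":0,"wy":0,"wz":0},{"grip":0,"x":0,"y":0,"z":-10,"wx":0,"wy":0,"wz":0},{"grip":0,"x":0,"y":0,"z":-30,"wx":0,"wy":0,"wz":0},{"grip":0,"x":0,"y":0,"z":-40,"wx":0,"wy":0,"wz":0},{"grip":0,"x":0,"y":0,"z":-40,"wx":0,"wy":0,"wz":0}]'
python3 -m pendant '[{"grip":0,"x":0,"y":0,"z":-30,"wx":0,"wy":0,"wz":0},{"grip":0,"x":0,"y":0,"z":0,"wx":0,"wy":0,"wz":0},{"grip":0,"x":0,"y":0,"z":0,"wx":0,"wy":0,"wz":0},{"grip":0,"x":0,"y":0,"z":0,"wx":0,"wy":0,"wz":0},{"grip":0,"x":0,"y":0,"z":0,"wx":0,"wy":0,"wz":0}]'
python3 - <<'E'
from h import *
import cv2
from bench import arm
s=arm.read_state();T=np.eye(4);T[:3,:3]=Ro.from_rotvec(s["tcp_rot"]).as_matrix();T[:3,3]=s["tcp_pos"]
w=arm.read_camera("wrist");w["extrinsics"]=np.linalg.inv(T@np.array(w["mount"]))
c=arm.read_camera("scene")
for k in(c,w):
    P=cloud(k)
    for y0 in(-.005,.215):
        for x0,x1 in((.413,.43),(.58,.595)):
            m=(abs(P[...,1]-y0)<.008)&(P[...,0]>x0)&(P[...,0]<x1)&(P[...,2]>.1)&(P[...,2]<.15);print(y0,x0,m.sum(),np.median(P[...,2][m]).round(4))
im=np.vstack([cv2.resize(w["img"],(480,300)),cv2.resize(c["img"][150:350,200:520],(480,300))])
cv2.imwrite("pics/end.png",im[:,:,::-1])
E
```

```text
clock: 20.33
tcp_pos: [0.4466, 0.1062, 0.2095]
tcp_rot: [-0.009, -3.141, 0.0]
ft_force: [1.2, -0.0, -0.5]
opening: -0.004
grip_force: 0.0
clock: 20.75
tcp_pos: [0.4468, 0.1062, 0.2369]
tcp_rot: [-0.009, -3.14, 0.0]
ft_force: [-0.0, 0.3, 0.8]
opening: 0.001
grip_force: 0.0
-0.005 0.413 50 0.1199
-0.005 0.58 36 0.117
0.215 0.413 73 0.119
0.215 0.58 56 0.1176
-0.005 0.413 372 0.1203
-0.005 0.58 0 nan
0.215 0.413 346 0.12
0.215 0.58 0 nan
  return _methods._mean(a, axis=axis, dtype=dtype,
  ret = ret.dtype.type(ret / rcount)
```

View pics/end.png

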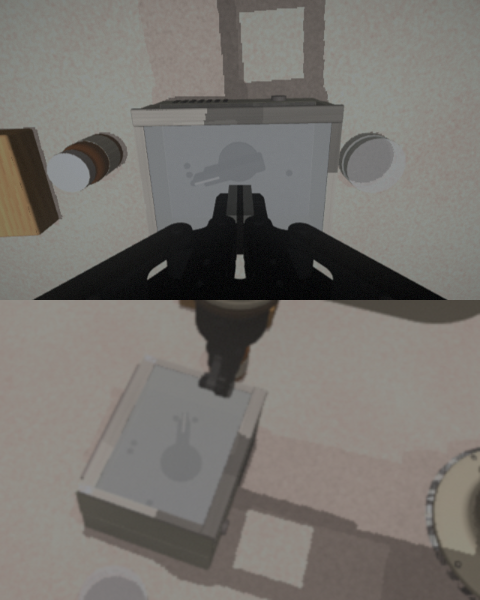

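The cover lies flat: its edge top is at 120 mm (112 plus the 8 mm rim). The handle shows through the pane pointing at the three pips, and the gripper is clear.

```bash
python3 -c "
from bench import arm
print(arm.job_done())"
```

```text
the job is handed in; nothing more can be done
None
```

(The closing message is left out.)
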